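# Vent the air-filter station and pull its clogged cartridge

## Robot

A 6-joint arm with a two-finger parallel gripper is mounted at the origin on a cart in front of the work surface, level with it; the furniture and walls round the work are solid. World frame = base frame: x ahead of the robot, y to its left, z up, the work surface at z = 0. Lengths are in m, angles in rad, forces in N, time in s.
With the tool pointing down it reaches from about 0.35 to 0.85 m from the base axis. Payload 8.1 kg.
Tool frame: the origin (TCP) lies on the mounting face of the last link; the fingertips stand 186 mm ahead of it and the grasp point (between the pads) lies 167 mm ahead of it; z points along the fingers, y is the line along which they close (so a half turn about z gives the same grasp; the last joint's range is limited). The gripper opens to 93 mm and grips with 3 to 60 N. Pads are 15 mm wide; open, the fingers measure 128 mm over their backs; the gripper's body (75 mm by 188 mm) begins 65 mm behind the grasp point.
Start: joints at [1.147, 0.13, 1.488, -0, 1.523, -0.085], TCP at [0.199, 0.566, 0.405] pointing down, gripper open.
Joint ranges: [-2.96, 2.96], [-0.89, 2.26], [0.02, 2.5], [-1.34, 4.48], [0, 2.73], [-2.66, 2.66]. Speed limits (rad/s): [2.39, 2.39, 2.79, 3.14, 3.14, 3.14].

## Interface

Orientations are given as a rotation vector (axis times angle).
In Python, from plant import * gives the robot as it stands. The module is installed in compiled form; this text tells all that it offers.
- The arm moves only by the tool arm_command, never from a script. Its argument "increments" is a list of rows, each a list of 6 numbers: the shift along the tool's x, y, z in units of 0.2 m (1.0 is 0.2 m), then the turn, a rotation vector about the tool's x, y, z in units of pi rad (1.0 is pi rad). A call has exactly 5 rows; each row is the pose to reach, as a shift and turn from the pose commanded when the call began, along the tool's axes at that moment, turning the shorter way round; what a row does not reach only later rows make up. A row lasts 1/8 s, in which the tool goes at most 62.5 mm and 10.7 degrees, less where a joint would pass 70% of its speed; a pose out of reach is approached as far as the arm can. A call with a number of a shift or a turn outside -1 to 1 is refused whole. A call with a gripper value outside its range is refused whole. "fingers" is the closure, from -1 (fully open) to 1 (shut), set as the call begins (left out, the last holds). The fingers move at their own pace and stop on an object; "force" is the grip in N (left out, the last holds). Time passes only in rows, so rows that repeat a pose let the fingers close, or fill a call up. It gives the time, the measured TCP pose, the force, the opening and the grip force at its end, in the units of the state.
- read_state(): the state, without advancing time (a new reading comes with each control period).
- read_camera(name): name is "scene" or "top"; returns a dict with "image" (400x640x3 uint8, red, green, blue), "fx", "fy", "cx", "cy" (pixels), "T" (4x4, takes a point from camera to world coordinates). Camera axes: x right, y down, z forward; pixel columns grow to the right and rows downward; lengths in m; the calibration is good to about 2 mm. A picture is of the moment at which its call begins. There is no depth.
- close_job(): hands the job in; it is judged then, once.
The state is a dict: "t": time; "q": joint angles; "dq": joint speeds; "joint_torque": joint torques, N m; "tool_pos": TCP position; "orientation": TCP orientation; "force": force on the tool from outside, world axes, zero at the start; "wrist_torque": the same for the moment, N m; "opening": finger opening in m; "gripper_force": force on a finger pad.
Only numpy, scipy, OpenCV 4.12 (cv2) and the standard library are available. Lean on these libraries where they do the work, as an engineer would, in place of code of your own. Each camera call takes 0.05 s, during which the arm holds its last target. There are 200 camera calls.

## Task

Press the yellow vent button on the blue filter station fully down and let it come up again. Then push the red-marked (clogged) cartridge in until its latch lets go and it springs out, pull it free, and leave it standing upright in the steel tray. Leave the green-marked cartridge latched in its bay and do not disturb the other things on the bench.

Things in the scene. Friction and masses are not known exactly. Their poses are not given: they have to be found in the camera images.
- station: blue twin air-filter station, fixed: base plate 124 x 254 mm, housing 100 (x) x 250 (y) mm, aluminium deck 106 mm high; gauge on the front (-x) face, a brass port at each y end (to 24 mm beyond the housing). Origin under its centre, on the bench. Two bays, 75 mm to +y and -y of its centre, hold one upright cartridge each; either may hold the clogged one.
- bay_left (a point): centre of the +y bay's 49 mm round mouth, level with the deck. In each bay a spring plate pushes the cartridge up and two hidden catches hold it. Pushed in (down) 10 mm from latched, it drives the catches aside for good; under 8 mm may not do. Let go, it springs up to 22 mm above latched and stands there, guided. Needs 5 N at first, 10 N at last; solid stop at 11 mm.
- bay_right (a point): centre of the -y bay's mouth, level with the deck; its latch works the same. A cartridge cannot be pulled out without pushing it in first; once sprung out nothing holds it, and it must rise a further 64 mm to leave the bay.
- vent (a joint): travel of the vent button, 0 = up, 0.006 m = fully down (needs 5 N); it springs back
- vent_top (a point): centre of the top face of the yellow vent button (28 mm across, pressed downward, in a black housing), half-way between the two bays on the deck
- clogged_center (a point): clogged cartridge, loose: grey cap, red ring on its top, red band. Point on its axis half-way up (50 mm below its top, 50 mm above its flat underside); z up its axis. Round, 180 g: cap 46 mm across over the top 39 mm, then a cone to a 28 mm neck, white body 38 mm across over the lowest 46 mm. Its top stands 14 mm above the deck latched, 36 mm sprung out, where the cap can be gripped.
- fresh_center (a point): the fresh filter cartridge in the other bay, the same but with green ring and band; same point. To be left latched.
- tray: open steel tray, fixed, 150 (x) x 130 (y) mm, walls 3 mm thick and 16 mm high, floor 3 mm thick; origin under its centre, on the bench
- wrist_pin_4: bystander: steel wrist pin standing on end, 23 mm across, 70 mm high; origin at the centre of its underside
- oil_pump: bystander: grey metal oil pump, 106 x 96 mm, 103 mm high; origin under its centre
- piston_6: bystander: light-metal piston, 101 mm across, 76 mm high; origin under its centre

How it is judged:
By the outcome, as a careful person would: the job done as asked, in the order asked, and still so for the second after the job is handed in, with the robot touching nothing.
It also fails if it takes over 48 s, if anything falls off the work surface, if the arm or the gripper's body presses on something with over 40 N, if the wrist force passes 120 N, or if a joint passes its speed limit or range.

## Working session

There is one attempt and no reset: what is moved stays moved. The work goes in short steps, Python scripts to look and compute and a tool call to move; the robot and the scene stay as the last step left them, time stands still between calls to the robot, and variables do not carry over. Pictures are saved under pics/ and viewed, at most 10 in all, crops included, and the job is handed in when it is done.

Besides the shell and the picture viewer there is one more tool, called after "Call:" in YAML: its name, and indented under it one key for each argument. arm_command: Moves the arm, as the interface text tells. Shifts and turns lie within -1 to 1; 1 stands for 0.2 m of shift or pi rad of turn. Its arguments: {"type":"object","properties":{"increments":{"type":"array","items":{"type":"array","items":{"type":"number","minimum":-1,"maximum":1}}},"fingers":{"type":"number"},"force":{"type":"number"}},"required":["increments"]}

```bash
mkdir -p pics; python3 - <<'E'
from plant import *
import cv2,numpy as np
for n in("scene","top"):
    c=read_camera(n); cv2.imwrite(f"pics/{n}0.png",c["image"][:,:,::-1]); print(n,c["fx"],c["cx"],c["cy"],np.round(c["T"],3).tolist())
s=read_state(); print(s["t"],s["tool_pos"],s["orientation"],s["opening"],s["force"])
E
```

```text
scene 409.3781727844947 317.8049228927272 197.99650827851355 [[0.847, -0.239, 0.475, 0.186], [-0.532, -0.386, 0.754, -0.712], [0.003, -0.891, -0.454, 0.498], [0.0, 0.0, 0.0, 1.0]]
top 407.2328268119581 320.47493789674513 199.6144919696239 [[0.027, -0.995, 0.095, 0.505], [-1.0, -0.028, -0.008, -0.036], [0.01, -0.095, -0.995, 1.191], [0.0, 0.0, 0.0, 1.0]]
0.1 [0.19930642 0.56570174 0.40378699] [-5.29629991e-01 -3.09620340e+00  2.57454086e-03] 0.09350523778282875 [0.384591   0.37316093 0.11279442]
```

View pics/scene0.png

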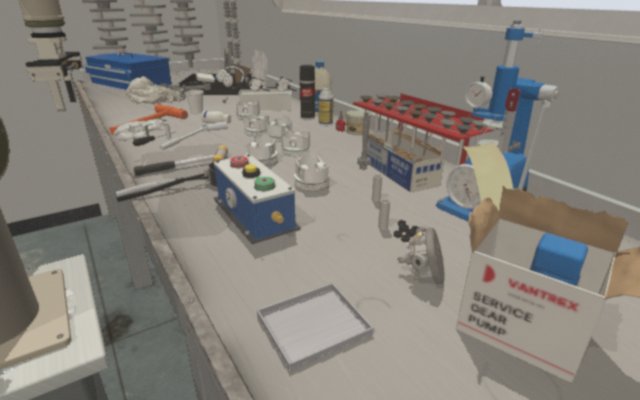

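View pics/top0.png

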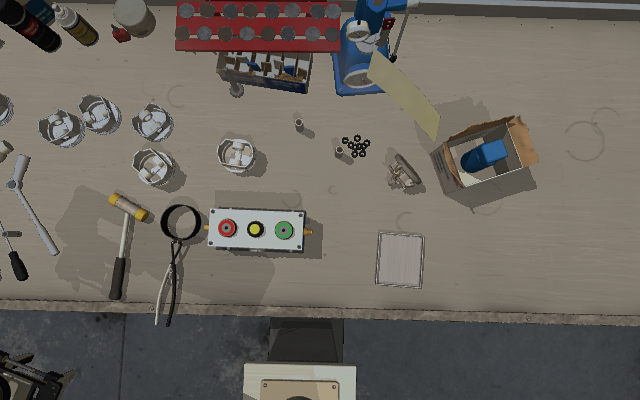

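The top view shows the red cap at (227,228), the yellow button at (255,229), the green cap at (284,230) and the tray around (400,260). The clogged cartridge is therefore in the +y bay.

```bash
cat > h.py <<'E'
from plant import *
import cv2,numpy as np
from scipy.spatial.transform import Rotation as R
def plane(c,u,v,z):
    d=c["T"][:3,:3]@[(u-c["cx"])/c["fx"],(v-c["cy"])/c["fy"],1]; o=c["T"][:3,3]
    return o+d*(z-o[2])/d[2]
def blob(c,lo,hi,box):
    h=cv2.cvtColor(c["image"],cv2.COLOR_RGB2HSV); m=cv2.inRange(h,lo,hi); k=np.zeros_like(m)
    x0,y0,x1,y1=box; k[y0:y1,x0:x1]=1; m=m*k
    n,l,st,ce=cv2.connectedComponentsWithStats(m); i=1+np.argmax(st[1:,4]); 
    x,y,w,hh=st[i,:4]; return (x+(w-1)/2,y+(hh-1)/2),st[i].tolist(),m
E
python3 - <<'E'
from h import *
c=read_camera("top")
for n,lo,hi,z in(("red",(0,120,60),(8,255,255),.12),("yel",(20,120,80),(35,255,255),.125),("grn",(45,90,50),(85,255,255),.12)):
    p,st,_=blob(c,lo,hi,(205,205,310,255)); print(n,p,st,plane(c,*p,z).round(4))
s=read_camera("scene")
for n,lo,hi,b,z in(("red",(0,100,50),(10,255,255),(225,150,255,172),.12),("red2",(170,100,50),(180,255,255),(225,150,255,172),.12),("yel",(18,120,60),(35,255,255),(240,160,264,182),.125),("grn",(45,70,40),(85,255,255),(248,170,282,200),.12)):
    try:
        p,st,_=blob(s,lo,hi,b); print("S",n,p,st,plane(s,*p,z).round(4))
    except Exception as e: print(n,e)
# station deck rect & tray
im=cv2.cvtColor(c["image"],cv2.COLOR_RGB2HSV)
m=cv2.inRange(im,(0,0,175),(180,40,255)); k=np.zeros_like(m);k[200:260,200:312]=255
cs,_=cv2.findContours(m&k,cv2.RETR_EXTERNAL,cv2.CHAIN_APPROX_NONE); r=cv2.minAreaRect(max(cs,key=cv2.contourArea))
print(r); b=cv2.boxPoints(r); print([plane(c,*q,.106).round(4).tolist() for q in b])
for q in((377.5,231),(423.5,232),(422.5,288),(376,286)): print("tray",plane(c,*q,.016).round(3))
cv2.imwrite("pics/crop.png",np.hstack([cv2.resize(c["image"][200:300,195:435,::-1],None,fx=3.3,fy=3.3,interpolation=2)]))
E
```

```text
red (np.float64(225.5), np.float64(228.0)) [218, 220, 16, 17, 123] [0.5261 0.2026 0.12  ]
yel (np.float64(254.0), np.float64(228.5)) [249, 224, 11, 10, 86] [0.5267 0.1273 0.125 ]
grn (np.float64(283.0), np.float64(230.0)) [276, 223, 15, 15, 118] [0.525 0.052 0.12 ]
S red (np.float64(238.5), np.float64(159.5)) [231, 157, 16, 6, 44] [0.525  0.1976 0.12  ]
red2 attempt to get argmax of an empty sequence
S yel (np.float64(250.5), np.float64(168.0)) [245, 164, 12, 9, 76] [0.5237 0.1206 0.125 ]
S grn (np.float64(264.0), np.float64(180.5)) [256, 178, 17, 6, 47] [0.5247 0.0503 0.12  ]
((255.2264404296875, 228.71685791015625), (93.65687561035156, 36.98033905029297), 2.4540319442749023)
[[0.4798, 0.2505, 0.106], [0.5777, 0.2515, 0.106], [0.5739, 0.0021, 0.106], [0.476, 0.0032, 0.106]]
tray [ 0.532 -0.212  0.016]
tray [ 0.532 -0.344  0.016]
tray [ 0.373 -0.342  0.016]
tray [ 0.375 -0.209  0.016]
```

View pics/crop.png

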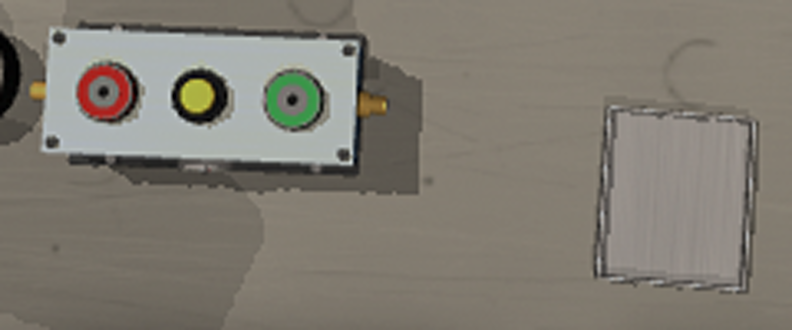

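```bash
cat >> h.py <<'E'
RT=R.from_matrix([[0,1,0],[1,0,0],[0,0,-1.]])
def inc(target,Rt=RT,p=None,R0=None):
    s=read_state(); p=s["tool_pos"] if p is None else np.array(p); R0=R.from_rotvec(s["orientation"]) if R0 is None else R0
    d=R0.inv().apply(np.array(target)-p)/.2; w=(R0.inv()*Rt).as_rotvec()/np.pi
    return np.r_[d,w].round(3).tolist()
E
python3 - <<'E'
from h import *
print(inc([.471,.127,.36])); print(inc([.33,.35,.36]))
E
```

```text
[-2.01, -1.617, 0.222, -0.0, 0.0, 0.392]
[-0.975, -0.8, 0.221, -0.0, 0.0, 0.392]
```

Call:
arm_command:
  increments:
    - [-0.975,-0.8,0.22,0,0,0.392]
    - [-0.975,-0.8,0.22,0,0,0.392]
    - [-0.975,-0.8,0.22,0,0,0.392]
    - [-0.975,-0.8,0.22,0,0,0.392]
    - [-0.975,-0.8,0.22,0,0,0.392]
  fingers: -1

```text
t: 0.82
tool_pos: [0.3316, 0.347, 0.3596]
orientation: [1.885, 2.513, -0.003]
force: [-0.2, 0.2, 0.5]
opening: 0.093
gripper_force: 0.0
```

```bash
python3 - <<'E'
from h import *
print(read_state()["t"],inc([.471,.127,.34]))
E
```

```text
0.825 [-1.251, 0.361, 0.1, -0.0, 0.001, 0.09]
```

Call:
arm_command:
  increments:
    - [-1,0.3,0.09,0,0,0.09]
    - [-1,0.3,0.09,0,0,0.09]
    - [-1,0.3,0.09,0,0,0.09]
    - [-1,0.3,0.09,0,0,0.09]
    - [-1,0.3,0.09,0,0,0.09]

```text
t: 1.45
tool_pos: [0.4462, 0.1748, 0.3424]
orientation: [-2.212, -2.231, 0.001]
force: [0.3, 0.3, -0.3]
opening: 0.0932
gripper_force: 0.0
```

```bash
python3 - <<'E'
from h import *
print(read_state()["t"],inc([.471,.127,.322]))
E
```

```text
1.45 [-0.24, 0.122, 0.102, -0.0, 0.0, 0.003]
```

Call:
arm_command:
  increments:
    - [-0.24,0.122,0.05,0,0,0.003]
    - [-0.24,0.122,0.05,0,0,0.003]
    - [-0.24,0.122,0.1,0,0,0.003]
    - [-0.24,0.122,0.1,0,0,0.003]
    - [-0.24,0.122,0.1,0,0,0.003]

```text
t: 2.08
tool_pos: [0.4701, 0.1294, 0.3227]
orientation: [-2.217, -2.226, 0.0]
force: [0.2, -0.0, 0.7]
opening: 0.093
gripper_force: 0.0
```

```bash
python3 - <<'E'
from h import *
a=read_camera("top")["image"][170:290,190:350,::-1]; b=read_camera("scene")["image"][120:240,180:340,::-1]
cv2.imwrite("pics/c2.png",cv2.resize(np.hstack([a,b]),None,fx=2.5,fy=2.5,interpolation=2)); s=read_state(); print(s["t"],s["tool_pos"],s["force"])
E
```

```text
2.175 [0.47038574 0.12915157 0.32296584] [-0.62217466 -0.75983633  0.50984656]
```

View pics/c2.png

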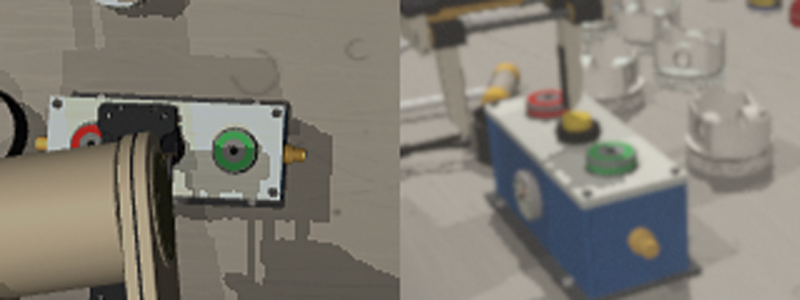

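The fingertip hangs just above the yellow button, at (575,115) in the picture, and the button stands proud of its black housing. Next I go down and watch the force.

Call:
arm_command:
  increments:
    - [-0.01,0.005,0.02,0,0,0]
    - [-0.01,0.005,0.035,0,0,0]
    - [-0.01,0.005,0.05,0,0,0]
    - [-0.01,0.005,0.06,0,0,0]
    - [-0.01,0.005,0.06,0,0,0]

```text
t: 2.8
tool_pos: [0.4716, 0.1265, 0.3108]
orientation: [2.219, 2.224, -0.0]
force: [-1.2, -1.1, 3.9]
opening: 0.093
gripper_force: 1.7
```

Call:
arm_command:
  increments:
    - [0,0,0.008,0,0,0]
    - [0,0,0.015,0,0,0]
    - [0,0,0.02,0,0,0]
    - [0,0,0.02,0,0,0]
    - [0,0,0.02,0,0,0]

```text
t: 3.42
tool_pos: [0.4717, 0.1265, 0.3081]
orientation: [2.218, 2.224, 0.001]
force: [-8.5, -1.9, 14.9]
opening: 0.0928
gripper_force: 7.2
```

```bash
python3 - <<'E'
from h import *
b=read_camera("scene")["image"][130:200,205:305,::-1]
cv2.imwrite("pics/c3.png",cv2.resize(b,None,fx=7,fy=7,interpolation=2)); s=read_state(); print(s["t"],s["tool_pos"],s["force"],s["wrist_torque"],s["opening"])
E
```

```text
3.475 [0.47169015 0.12651744 0.30812944] [-7.94357744 -2.11332371 14.40355001] [-0.45382747  0.93709425 -0.05813019] 0.0926808684816498
```

View pics/c3.png

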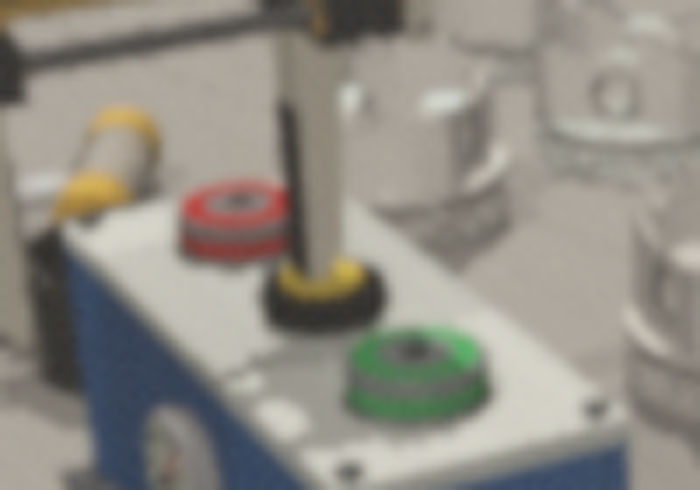

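The finger is centred on the yellow button, which is now almost level with its black housing. A little more push will make sure it is fully down, then I release.

Call:
arm_command:
  increments:
    - [0,0,0.005,0,0,0]
    - [0,0,0.006,0,0,0]
    - [0,0,0.006,0,0,0]
    - [0,0,0.006,0,0,0]
    - [0,0,0.006,0,0,0]

```text
t: 4.1
tool_pos: [0.4717, 0.1265, 0.3079]
orientation: [2.218, 2.223, 0.001]
force: [-12.8, -2.6, 23.0]
opening: 0.0928
gripper_force: 11.2
```

Call:
arm_command:
  increments:
    - [0,0,-0.05,0,0,0]
    - [0,0,-0.2,0,0,0]
    - [0,0,-0.2,0,0,0]
    - [0,0,-0.2,0,0,0]
    - [0,0,-0.2,0,0,0]
  fingers: 1
  force: 20

```text
t: 4.72
tool_pos: [0.4711, 0.1265, 0.3441]
orientation: [-2.218, -2.223, 0.003]
force: [0.3, 0.4, 0.3]
opening: 0.0474
gripper_force: 0.0
```

```bash
python3 - <<'E'
from h import *
b=read_camera("scene")
p,st,_=blob(b,(18,120,60),(35,255,255),(240,160,264,182)); print(p,st)
print(read_state()["opening"],inc([.5275,.2015,.322]))
E
```

```text
(np.float64(250.5), np.float64(168.0)) [245, 164, 12, 9, 77]
0.04318292337772856 [0.375, 0.283, 0.11, -0.001, 0.0, 0.001]
```

The button is back at its first pixel position, so it is up.

Call:
arm_command:
  increments:
    - [0.2,0.15,0,0,0,0]
    - [0.375,0.283,0,0,0,0]
    - [0.375,0.283,0.08,0,0,0]
    - [0.375,0.283,0.12,0,0,0]
    - [0.375,0.283,0.12,0,0,0]

```text
t: 5.4
tool_pos: [0.5271, 0.2008, 0.3199]
orientation: [-2.219, -2.222, 0.004]
force: [0.1, 0.0, -0.2]
opening: -0.0
gripper_force: 0.0
```

```bash
python3 - <<'E'
from h import *
s=read_state();print(s["t"],s["opening"],inc([.5275,.2015,.308]))
E
```

```text
5.4 -1.6365332686340563e-05 [0.004, 0.002, 0.06, -0.001, 0.0, 0.001]
```

Call:
arm_command:
  increments:
    - [0.004,0.002,0.03,0,0,0]
    - [0.004,0.002,0.055,0,0,0]
    - [0.004,0.002,0.07,0,0,0]
    - [0.004,0.002,0.085,0,0,0]
    - [0.004,0.002,0.085,0,0,0]

```text
t: 6.02
tool_pos: [0.5286, 0.2025, 0.3051]
orientation: [2.219, 2.224, 0.001]
force: [0.2, -0.7, 4.8]
opening: 0.0003
gripper_force: 2.3
```

Call:
arm_command:
  increments:
    - [0,0,0.012,0,0,0]
    - [0,0,0.024,0,0,0]
    - [0,0,0.036,0,0,0]
    - [0,0,0.046,0,0,0]
    - [0,0,0.046,0,0,0]

```text
t: 6.65
tool_pos: [0.5292, 0.2027, 0.2974]
orientation: [2.218, 2.223, 0.005]
force: [-0.9, 0.2, 10.5]
opening: 0.0007
gripper_force: 5.4
```

Call:
arm_command:
  increments:
    - [0,0,0.006,0,0,0]
    - [0,0,0.012,0,0,0]
    - [0,0,0.018,0,0,0]
    - [0,0,0.018,0,0,0]
    - [0,0,0.018,0,0,0]

```text
t: 7.28
tool_pos: [0.5293, 0.2027, 0.2953]
orientation: [2.217, 2.223, 0.005]
force: [-5.9, -2.4, 20.3]
opening: 0.0007
gripper_force: 10.3
```

At the solid stop (20 N). Now I rise slowly so the cartridge follows, then go clear.

Call:
arm_command:
  increments:
    - [0,0,-0.04,0,0,0]
    - [0,0,-0.1,0,0,0]
    - [0,0,-0.16,0,0,0]
    - [0,0,-0.24,0,0,0]
    - [0,0,-0.35,0,0,0]

```text
t: 7.9
tool_pos: [0.5281, 0.2024, 0.3621]
orientation: [-2.218, -2.223, 0.002]
force: [-0.2, -0.6, -0.5]
opening: 0.0003
gripper_force: 0.0
```

Call:
arm_command:
  increments:
    - [0,0,-0.05,0,0,0]
    - [0,0,-0.05,0,0,0]
    - [0,0,-0.05,0,0,0]
    - [0,0,-0.05,0,0,0]
    - [0,0,-0.05,0,0,0]
  fingers: -1

```text
t: 8.52
tool_pos: [0.5282, 0.2024, 0.371]
orientation: [-2.218, -2.224, 0.002]
force: [-1.0, 0.1, 0.7]
opening: 0.0463
gripper_force: 0.0
```

```bash
python3 - <<'E'
from h import *
b=read_camera("scene")
p,st,m=blob(b,(0,100,50),(10,255,255),(215,130,260,172)); print(p,st,plane(b,*p,.142))
cv2.imwrite("pics/c4.png",cv2.resize(b["image"][120:200,195:305,::-1],None,fx=6,fy=6,interpolation=2))
s=read_state();print(s["t"],s["opening"],s["tool_pos"],inc([.5285,.202,.296]))
E
```

```text
(np.float64(238.0), np.float64(151.0)) [230, 149, 17, 5, 37] [0.52595028 0.19834398 0.142     ]
8.575 0.04985989316707289 [0.5282939  0.20240521 0.37122504] [-0.002, 0.001, 0.376, -0.0, 0.0, 0.001]
```

View pics/c4.png

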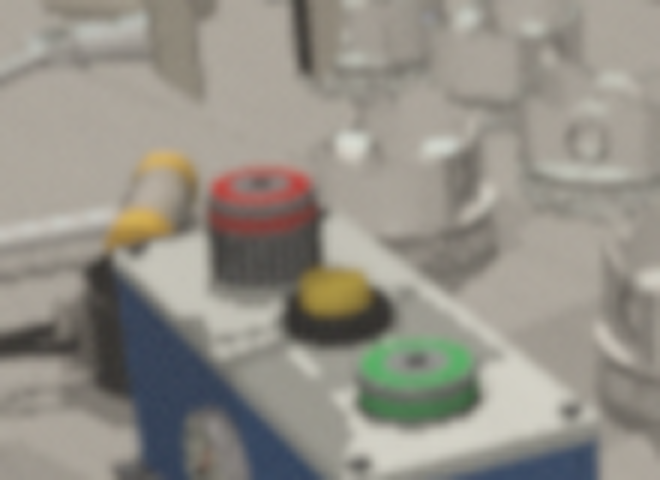

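The red cartridge stands sprung out at (262,225) in the crop, with the button up and the green one still latched. Next I descend over the cap.

Call:
arm_command:
  increments:
    - [-0.002,0,0.1,0,0,0]
    - [-0.002,0,0.1,0,0,0]
    - [-0.002,0,0.1,0,0,0]
    - [-0.002,0,0.2,0,0,0]
    - [-0.002,0,0.3,0,0,0]

```text
t: 9.2
tool_pos: [0.5283, 0.202, 0.3104]
orientation: [2.219, 2.224, 0.0]
force: [0.8, 1.0, -0.6]
opening: 0.0928
gripper_force: 0.0
```

Call:
arm_command:
  increments:
    - [0,0,0.06,0,0,0]
    - [0,0,0.075,0,0,0]
    - [0,0,0.075,0,0,0]
    - [0,0,0.075,0,0,0]
    - [0,0,0.075,0,0,0]

```text
t: 9.82
tool_pos: [0.5287, 0.2021, 0.2975]
orientation: [2.218, 2.224, 0.002]
force: [0.3, -0.2, 0.6]
opening: 0.0931
gripper_force: 0.0
```

Call:
arm_command:
  increments:
    - [0,0,0,0,0,0]
    - [0,0,0,0,0,0]
    - [0,0,0,0,0,0]
    - [0,0,0,0,0,0]
    - [0,0,0,0,0,0]
  fingers: 1
  force: 20

```text
t: 10.45
tool_pos: [0.5284, 0.2021, 0.2967]
orientation: [-2.219, -2.224, 0.0]
force: [0.4, -0.3, 0.2]
opening: 0.0473
gripper_force: 0.0
```

Call:
arm_command:
  increments:
    - [0,0,0,0,0,0]
    - [0,0,0,0,0,0]
    - [0,0,-0.05,0,0,0]
    - [0,0,-0.12,0,0,0]
    - [0,0,-0.2,0,0,0]
  force: 25

```text
t: 11.08
tool_pos: [0.5285, 0.202, 0.3381]
orientation: [2.219, 2.224, 0.001]
force: [0.0, 0.3, -2.4]
opening: 0.0459
gripper_force: 25.0
```

Call:
arm_command:
  increments:
    - [0,0,-0.1,0,0,0]
    - [0,0,-0.2,0,0,0]
    - [0,0,-0.32,0,0,0]
    - [0,0,-0.44,0,0,0]
    - [0,0,-0.44,0,0,0]

```text
t: 11.7
tool_pos: [0.529, 0.2022, 0.4282]
orientation: [2.217, 2.222, 0.007]
force: [0.3, -1.0, -2.2]
opening: 0.0452
gripper_force: 25.0
```

```bash
python3 - <<'E'
from h import *
s=read_state();print(s["t"],s["opening"],s["tool_pos"],s["force"],inc([.453,-.277,.425]))
b=read_camera("scene"); cv2.imwrite("pics/c5.png",b["image"][60:240,180:400,::-1].repeat(3,0).repeat(3,1))
E
```

```text
11.7 0.045150933544528093 [0.52896054 0.2022197  0.42821527] [ 0.34124744 -1.01488249 -2.19548795] [-2.395, -0.385, 0.01, 0.002, -0.0, 0.001]
```

View pics/c5.png

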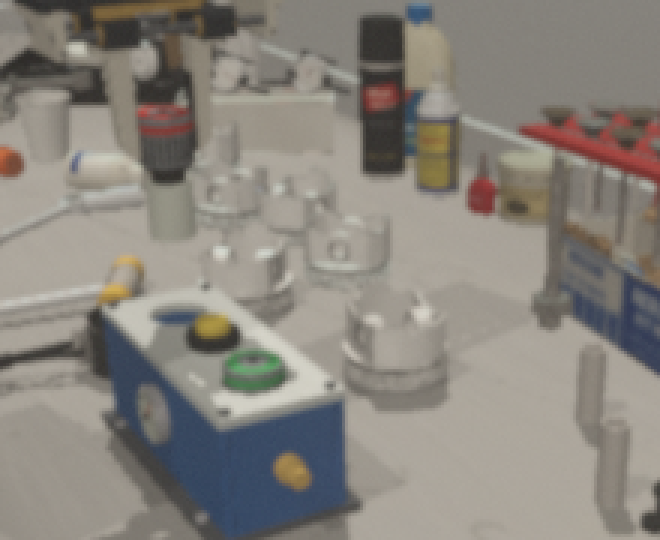

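The cartridge is free of its bay and upright in the fingers, at (168,170) in the crop. I carry it to the tray.

Call:
arm_command:
  increments:
    - [-0.12,-0.02,0,0,0,0]
    - [-0.3,-0.05,0,0,0,0]
    - [-0.5,-0.08,0,0,0,0]
    - [-0.7,-0.11,0,0,0,0]
    - [-0.9,-0.145,0,0,0,0]

```text
t: 12.38
tool_pos: [0.4991, 0.0208, 0.4232]
orientation: [-2.218, -2.223, 0.002]
force: [0.4, -0.2, -1.6]
opening: 0.0458
gripper_force: 25.0
```

Call:
arm_command:
  increments:
    - [-0.2,-0.03,0,0,0,0]
    - [-0.4,-0.065,0,0,0,0]
    - [-0.6,-0.1,0,0,0,0]
    - [-0.8,-0.13,0,0,0,0]
    - [-0.95,-0.155,0,0,0,0]

```text
t: 13.0
tool_pos: [0.4685, -0.1695, 0.4233]
orientation: [-2.218, -2.222, 0.001]
force: [-0.0, 0.2, -1.1]
opening: 0.0453
gripper_force: 25.0
```

```bash
python3 - <<'E'
from h import *
s=read_state();print(s["t"],s["opening"],s["tool_pos"],s["dq"].round(2),inc([.453,-.277,.30]))
E
```

```text
13.0 0.045304695659703145 [ 0.46851188 -0.16952501  0.42325602] [-0.47  0.11 -0.1   0.01 -0.01 -0.47] [-0.538, -0.077, 0.616, -0.001, -0.0, 0.0]
```

Call:
arm_command:
  increments:
    - [-0.15,-0.02,0,0,0,0]
    - [-0.3,-0.04,0,0,0,0]
    - [-0.42,-0.06,0.05,0,0,0]
    - [-0.51,-0.075,0.2,0,0,0]
    - [-0.51,-0.075,0.4,0,0,0]

```text
t: 13.62
tool_pos: [0.4541, -0.2714, 0.3435]
orientation: [2.22, 2.222, -0.0]
force: [0.7, 0.1, -1.9]
opening: 0.0455
gripper_force: 25.0
```

Call:
arm_command:
  increments:
    - [0,0,0.15,0,0,0]
    - [0,0,0.25,0,0,0]
    - [0,0,0.32,0,0,0]
    - [0,0,0.34,0,0,0]
    - [0,0,0.34,0,0,0]

```text
t: 14.25
tool_pos: [0.4546, -0.2702, 0.2769]
orientation: [2.219, 2.224, -0.0]
force: [-0.4, 0.1, -0.7]
opening: 0.0459
gripper_force: 25.0
```

```bash
python3 - <<'E'
from h import *
s=read_state();print(s["t"],s["opening"],s["tool_pos"],inc([.453,-.277,.258]),s["force"])
b=read_camera("scene"); cv2.imwrite("pics/c6.png",b["image"][180:380,210:410,::-1].repeat(3,0).repeat(3,1))
E
```

```text
14.25 0.04590630802579849 [ 0.45458727 -0.27016365  0.27693233] [-0.034, -0.008, 0.095, 0.0, 0.0, 0.001] [-0.4376609   0.09125393 -0.72973154]
```

View pics/c6.png

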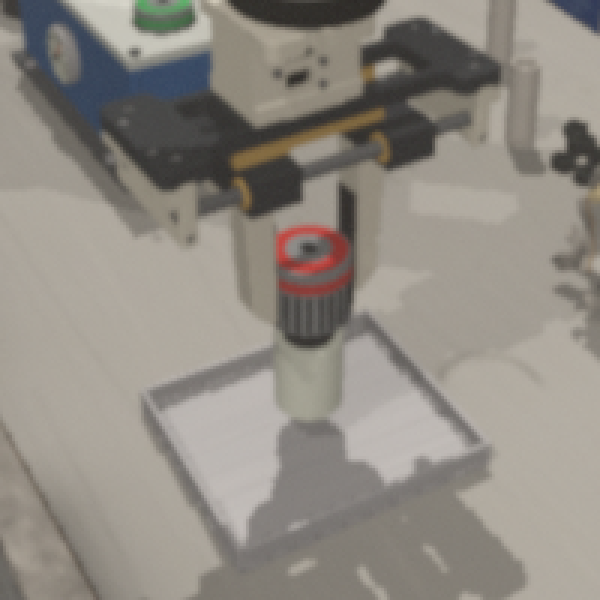

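The cartridge hangs upright over the tray with its underside at (308,415) in the crop. I lower it gently.

Call:
arm_command:
  increments:
    - [-0.034,-0.008,0.03,0,0,0]
    - [-0.034,-0.008,0.055,0,0,0]
    - [-0.034,-0.008,0.075,0,0,0]
    - [-0.034,-0.008,0.09,0,0,0]
    - [-0.034,-0.008,0.09,0,0,0]

```text
t: 14.92
tool_pos: [0.4528, -0.2768, 0.2583]
orientation: [-2.218, -2.224, 0.0]
force: [-0.2, 0.6, -2.1]
opening: 0.0456
gripper_force: 25.0
```

Call:
arm_command:
  increments:
    - [0,0,0.004,0,0,0]
    - [0,0,0.008,0,0,0]
    - [0,0,0.01,0,0,0]
    - [0,0,0.01,0,0,0]
    - [0,0,0.01,0,0,0]

```text
t: 15.55
tool_pos: [0.4531, -0.2771, 0.2576]
orientation: [2.218, 2.224, -0.0]
force: [-2.4, -0.1, 6.0]
opening: 0.0456
gripper_force: 25.0
```

Contact made (6 N up). I ease off and release.

Call:
arm_command:
  increments:
    - [0,0,-0.005,0,0,0]
    - [0,0,-0.005,0,0,0]
    - [0,0,-0.005,0,0,0]
    - [0,0,-0.005,0,0,0]
    - [0,0,-0.005,0,0,0]

```text
t: 16.18
tool_pos: [0.4529, -0.2769, 0.2577]
orientation: [2.219, 2.224, 0.0]
force: [0.4, 0.4, -1.6]
opening: 0.0452
gripper_force: 25.0
```

Call:
arm_command:
  increments:
    - [0,0,0,0,0,0]
    - [0,0,0,0,0,0]
    - [0,0,0,0,0,0]
    - [0,0,0,0,0,0]
    - [0,0,0,0,0,0]
  fingers: -1

```text
t: 16.8
tool_pos: [0.4529, -0.2769, 0.2577]
orientation: [-2.219, -2.224, 0.0]
force: [-0.0, -0.5, -0.3]
opening: 0.0901
gripper_force: 0.0
```

Call:
arm_command:
  increments:
    - [0,0,-0.1,0,0,0]
    - [0,0,-0.25,0,0,0]
    - [0,0,-0.5,0,0,0]
    - [0,0,-0.7,0,0,0]
    - [0,0,-0.7,0,0,0]

```text
t: 17.42
tool_pos: [0.4537, -0.2776, 0.4023]
orientation: [2.213, 2.219, 0.002]
force: [-0.0, 0.4, -0.2]
opening: 0.0931
gripper_force: 0.0
```

```bash
python3 - <<'E'
from h import *
b=read_camera("scene"); cv2.imwrite("pics/c7.png",b["image"][120:380,170:430,::-1].repeat(2,0).repeat(2,1)); print(read_state()["t"])
E
```

```text
17.475
```

View pics/c7.png

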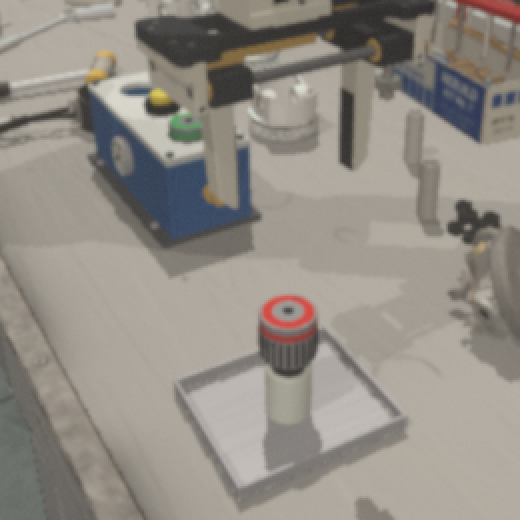

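The red cartridge stands upright in the tray at (288,360) in the crop, the green one is still latched, and the gripper is clear. I hand in.

```bash
python3 -c "
from plant import *
print(close_job())"
```

```text
the job is handed in; nothing more can be done
None
```

The job is handed in at about 17.5 s of the 48 s allowed, with no verdict shown: vent button pressed fully down and back up, clogged cartridge released, pulled and standing upright in the tray, and the green cartridge still latched.

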